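# Return the hand tools to their shadow boards

## Robot

A 6-joint arm with a two-finger parallel gripper is mounted at the origin on the work surface. World frame = base frame: x ahead of the robot, y to its left, z up, the work surface at z = 0. Lengths are in m, angles in degrees, forces in N, time in s.
With the tool pointing down it reaches from about 0.35 to 0.875 m from the base axis. Payload 4.2 kg.
Tool frame: the origin (TCP) lies midway between the tips of the shut fingers; the grasp point (between the pads) lies 19 mm behind it; z points along the fingers, y is the line along which they close (so a half turn about z gives the same grasp; the last joint's range is limited). The gripper opens to 87 mm and grips with 3 to 60 N. Pads are 19 mm wide; open, the fingers measure 117 mm over their backs; the gripper's body (75 mm by 190 mm) begins 51 mm behind the grasp point.
Start: joints at [83.572, 22.042, 0.453, 0, -68.411, -14.817], TCP at [0.226, 0.583, 0.195] pointing down, gripper open.
Joint ranges: [-179.83, 179.83], [-69.29, 118.12], [-61.27, 80.66], [-181.25, 117.63], [-171.15, -9.14], [-177.46, 177.46]. Speed limits (degrees/s): [159.86, 159.86, 180, 180, 180, 180].

## Interface

Orientations are given as a 3x3 rotation matrix whose columns are the frame's x, y, z axes.
In Python, from station import r, cams gives the robot as it stands.
- The arm moves only by the tool play_rows, never from a script. Its argument "commands" is text: rows parted by semicolons, each of 6 numbers parted by spaces: the shift along the world's x, y, z normalised to -1 to 1, where 1 is 30 mm, then the turn, a rotation vector about the world's x, y, z normalised to -1 to 1, where 1 is 0.15 rad. A call has 1 to 20 rows; each row shifts and turns the commanded pose from where the row before left it; what a row does not reach is not made up. A row lasts 1/10 s, in which the tool goes at most 50 mm and 8.59 degrees, less where a joint would pass 70% of its speed; a pose out of reach is approached as far as the arm can. A call with a number of a shift or a turn outside -1 to 1 is refused whole. A call with a gripper value outside its range is refused whole. "grip" is the finger opening in mm, from 0 to 87, set as the call begins (left out, the last holds). The fingers move at their own pace and stop on an object; the grip force is fixed at half the most. Time passes only in rows, so rows that do not move let the fingers close. It gives the time, the measured TCP pose, the force, the opening and the grip force at its end, in the units of the state.
- r.sense(): the state, without advancing time (a new reading comes with each control period).
- cams.capture(name): name is "scene" or "side" or "wrist"; returns (picture, depth): 480x640x3 uint8, blue, green, red; 480x640 float32, m along the optical axis (not along the pixel's ray), 0 where there is no reading.
- cams.camera_info(name): a dict with "mtx" (3x3 intrinsics, pixels), "k1" (the pictures are not rectified: a ray, as slopes to the right and down, at radius r is drawn at 1 + k1 r^2 times it, then the intrinsics apply), "R" (3x3) and "t" (3): a world point X has camera coordinates R X + t. Camera axes: x right, y down, z forward; pixel columns grow to the right and rows downward; lengths in m; the calibration is good to about 2 mm. A picture is of the moment at which its call begins: read the wrist's pose just before it. camera_info takes no time and is no camera call; for the wrist camera it gives the pose at the moment of the call.
- r.finish_job(): hands the job in; it is judged then, once.
The state is a dict: "time_s": time; "joints": joint angles; "joint_velocities": joint speeds; "effort": joint torques, N m; "tcp_pos": TCP position; "ee_rot": TCP orientation; "wrist_force": force on the tool from outside, world axes, zero at the start; "moment": the same for the moment, N m; "gripper_width": opening from 0.0 (shut) to 1.0 (fully open); "gripper_force": force on a finger pad.
Only numpy, scipy, OpenCV 4.12 (cv2) and the standard library are available. Lean on these libraries where they do the work, as an engineer would, in place of code of your own. Each camera call takes 0.05 s, during which the arm holds its last target. There are 200 camera calls.

## Task

Tidy the joiner's bench: lay the four hand tools (block plane, try square, chisel and spokeshave) each flat on the plywood board that shows its own dark silhouette, so that it covers its silhouette. The chisel's blade and the square's blade must lie over their own drawn blades; the plane and the spokeshave may lie either way round. Let go of everything at the end.

Things in the scene. Friction and masses are not known exactly. Their poses are not given: they have to be found in the camera images.
- plane_grip (a point): Small grey iron block plane lying on its sole: body 144 long (x) x 44 wide (y) x 30 mm tall with both ends round and straight upright sides, a steel lever cap and brass knobs on top (52 mm overall height). Point: centre of the body, 15 mm above the sole. x along its length, z up. 0.4 to 0.65 kg. Grip it across the 44 mm width.
- square_grip (a point): Small L-shaped try square lying flat: dark wooden stock 100 long (x) x 20 wide (y) x 18 mm thick, with a steel blade 26 wide x 3 mm thick at mid-thickness that sticks out 75 mm to +y near the stock's +x end. Point: on the stock's centre line, half-way up (9 mm), 12 mm to -x from the stock's middle, where both sides are free of the blade (the blade begins 33 mm to +x of it). x along the stock, z up. About 0.15 kg. Grip it here, across the 20 mm.
- square_tip (a point): Point on the try square's blade near its free end: 46 mm to +x and 77.5 mm to +y of square_grip. Same axes.
- chisel_grip (a point): Cranked chisel lying flat on its blade and handle: pale wooden handle 88 long x 26 wide x 26 mm tall, steel blade 74 long x 16 wide x 4 mm thick that lies along the bench; 183 mm overall. Point: centre of the handle's section, 13 mm above the underside, 16 mm from the blade end of the handle. x along the chisel towards the blade, z up. About 0.15 kg. Grip it here, across the 26 mm width (y).
- chisel_tip (a point): Point on the chisel's blade near the cutting edge, 103 mm to +x of chisel_grip, 2 mm above the underside. Same axes.
- shave_grip (a point): Small wooden spokeshave lying on its sole: middle block 60 long (x) x 30 wide (y) x 24 mm tall with two brass screws (5 mm high) on top, and a round handle, 18 mm thick, on either side along x, clear of the bench; 188 mm overall. Point: centre of the middle block, 12 mm above the sole. x along its length, z up. About 0.15 kg. Grip the middle block across its 30 mm width.
- plane_mark (a point): Pale plywood board 180 x 80 x 6 mm with the plane's flat dark silhouette (a bar with round ends, 148 x 48 mm). Its point is on the board's upper face, 6 mm above the bench, where the matching point of the tool belongs; x and y axes as the tool's when it lies right. The board is fixed to the bench.
- square_mark (a point): Pale plywood board 132 x 118 x 6 mm with the try square's flat dark L silhouette (stock 104 x 24, blade 30 wide). Its point is on the board's upper face, 6 mm above the bench, where the matching point of the tool belongs; x and y axes as the tool's when it lies right. The board is fixed to the bench. The board's middle is 12 mm to +x and 32.5 mm to +y of the point.
- chisel_mark (a point): Pale plywood board 206 x 62 x 6 mm with the chisel's flat dark silhouette (handle 94 x 32 mm, narrow neck, blade 18 mm wide; 185 mm long). Its point is on the board's upper face, 6 mm above the bench, where the matching point of the tool belongs; x and y axes as the tool's when it lies right. The board is fixed to the bench. The board's middle is 18 mm to +x of the point; the blade is drawn to +x.
- shave_mark (a point): Pale plywood board 200 x 64 x 6 mm with the spokeshave's flat dark silhouette (a 64 x 34 mm middle and two narrow handles; 190 mm long). Its point is on the board's upper face, 6 mm above the bench, where the matching point of the tool belongs; x and y axes as the tool's when it lies right. The board is fixed to the bench. The point is the board's middle.
Things that resemble listed ones, but are neither listed nor needed, are in the scene too. Leave any green or turquoise look-alike of the part that bears square_grip alone.

How it is judged (in metres and radians):
At the end, for the whole second after the job is handed in: Each tool rests flat (0.12 rad) on its own board, at rest: its point within 14 mm of the mark's point horizontally and 6 mm of its resting height, its long axis within 0.2 rad of the silhouette's, the chisel's and square's blades towards the drawn blades (horizontal distance between plane_grip and plane_mark below 0.014 m and angle between the x axis of plane_grip and the x axis of plane_mark, either way round below 0.2 rad and angle between each of plane_grip, square_grip, chisel_grip, shave_grip's own z axis and vertical below 0.12 rad and z of plane_grip in the frame of plane_mark between 0.009 and 0.021 m and linear speed of each of plane, square, chisel, shave below 0.02 m/s and horizontal distance between square_grip and square_mark below 0.014 m and angle between the x axis of square_grip and the x axis of square_mark, either way round below 0.2 rad and z of square_grip in the frame of square_mark between 0.003 and 0.015 m and x of square_tip in the frame of square_mark above 0 m and horizontal distance between chisel_grip and chisel_mark below 0.014 m and angle between the x axis of chisel_grip and the x axis of chisel_mark, either way round below 0.2 rad and z of chisel_grip in the frame of chisel_mark between 0.007 and 0.019 m and x of chisel_tip in the frame of chisel_mark above 0 m and horizontal distance between shave_grip and shave_mark below 0.014 m and angle between the x axis of shave_grip and the x axis of shave_mark, either way round below 0.2 rad and z of shave_grip in the frame of shave_mark between 0.006 and 0.018 m); the robot touches nothing.
It also fails if it takes over 120 s, if anything falls off the work surface, if the arm or the gripper's body presses on something with over 40 N, if the wrist force passes 120 N, or if a joint passes its speed limit or range.

## Working session

There is one attempt and no reset: what is moved stays moved. The work goes in short steps, Python scripts to look and compute and a tool call to move; the robot and the scene stay as the last step left them, time stands still between calls to the robot, and variables do not carry over. Pictures are saved under pics/ and viewed, at most 14 in all, crops included, and the job is handed in when it is done.

Besides the shell and the picture viewer there is one more tool, called as a command line: name --argument value ..., lists and objects as JSON in quotes. play_rows: Moves the arm, as the interface text tells. Scaled input: -1 to 1 covers 30 mm each way for a shift and 0.15 rad each way for a turn. Its arguments: {"type":"object","properties":{"commands":{"type":"string"},"grip":{"type":"number"}},"required":["commands"]}

```bash
ls; mkdir -p pics
python3 - <<'E'
from station import r, cams
import cv2,numpy as np
s=r.sense(); print(s['time_s'],s['tcp_pos'],s['ee_rot'])
for n in ['scene','side']:
    i=cams.camera_info(n); print(n,i)
    p,d=cams.capture(n); cv2.imwrite(f'pics/{n}0.png',p); np.savez(f'{n}0.npz',p=p,d=d)
    print((d>0).mean())
E
```

```text
pics
0.0 [0.22622227 0.5818958  0.19373603] [[ 9.31955671e-01 -3.62571508e-01 -7.27417668e-04]
 [-3.62572229e-01 -9.31953327e-01 -2.09179449e-03]
 [ 8.05057684e-05  2.21320119e-03 -9.99997548e-01]]
scene {'mtx': array([[595.42733588,   0.        , 330.58602245],
       [  0.        , 595.42733588, 236.26008537],
       [  0.        ,   0.        ,   1.        ]]), 'k1': -0.17462504656733016, 'R': array([[-0.54833158,  0.83624362,  0.00539306],
       [ 0.65670239,  0.43457987, -0.61634593],
       [-0.51775907, -0.3344203 , -0.78745705]]), 't': array([ 0.24945144, -0.24100835,  1.49711649])}
0.9959114583333334
side {'mtx': array([[483.70681061,   0.        , 323.70544028],
       [  0.        , 483.70681061, 247.08483601],
       [  0.        ,   0.        ,   1.        ]]), 'k1': -0.07305456728030503, 'R': array([[ 0.7071277 , -0.70707285, -0.00429009],
       [-0.47498384, -0.47050869, -0.74364772],
       [ 0.52379459,  0.52789162, -0.6685579 ]]), 't': array([-0.32219548,  0.21499548,  0.84575402])}
0.9957063802083334
```

View pics/scene0.png

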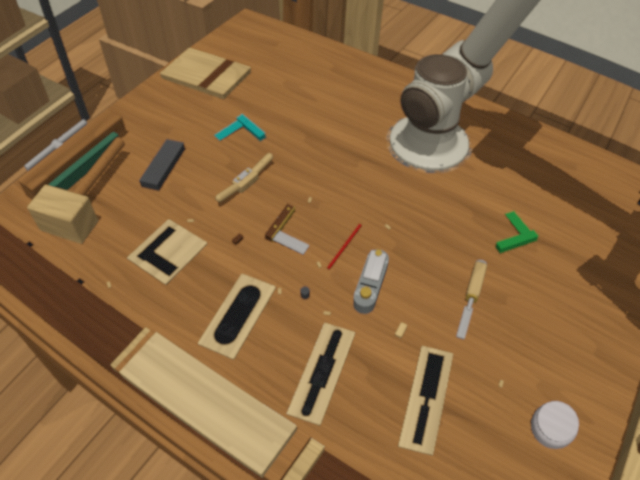

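View pics/side0.png

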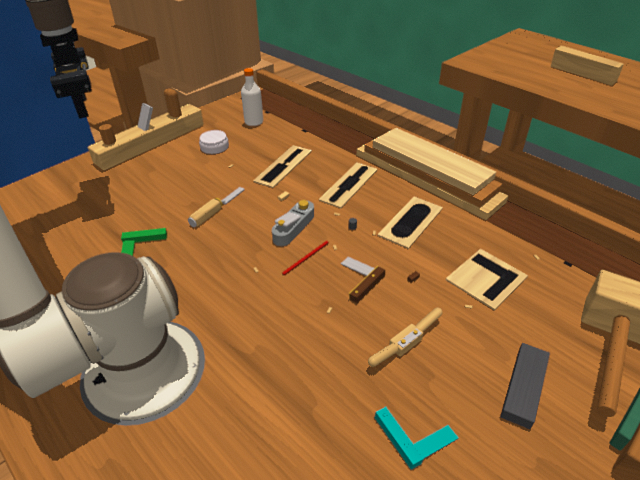

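The scene view shows the four tools: shave (245,178), square (285,230), plane (371,280) and chisel (472,298). The boards are square (167,250), plane (237,315), shave (322,372) and chisel (427,398). There are three L shapes: turquoise (240,128), green (517,232), and the dark wooden stock with steel blade (285,230). Only the last fits the described square.

```bash
cat > h.py <<'E'
import numpy as np,cv2
from station import r,cams
def cast(i,uv,z):
    q=cv2.undistortPoints(np.float64(uv).reshape(-1,1,2),i['mtx'],np.array([i['k1'],0,0,0.]))[:,0]
    d=np.c_[q,np.ones(len(q))]@i['R']; c=-i['R'].T@i['t']
    return (c+d*((z-c[2])/d[:,2])[:,None])
def cloud(i,depth):
    v,u=np.mgrid[:480,:640]
    q=cv2.undistortPoints(np.stack([u,v],-1).reshape(-1,1,2).astype(float),i['mtx'],np.array([i['k1'],0,0,0.]))[:,0]
    X=np.c_[q,np.ones(len(q))]*depth.reshape(-1,1)
    return ((X-i['t'])@i['R']).reshape(480,640,3)
def rect(P):
    (c,(w,h),a)=cv2.minAreaRect(np.float32(P[:,:2]*1000))
    if w<h: a+=90;w,h=h,w
    return np.round(c,1),round(w,1),round(h,1),round((a+90)%180-90,1)
def comp(mask,uv,rad=6):
    n,l=cv2.connectedComponents(mask.astype(np.uint8))
    x,y=uv; w=l[y-rad:y+rad+1,x-rad:x+rad+1].ravel(); w=w[w>0]
    return l==np.bincount(w).argmax() if len(w) else None
def pix(m):
    v,u=np.nonzero(m); return np.c_[u,v]
E
python3 - <<'E'
from h import *
marks={'scene':dict(square=(150,247),plane=(237,315),shave=(322,372),chisel=(432,375)),
'side':dict(square=(500,282),plane=(411,220),shave=(348,184),chisel=(275,172))}
tools={'scene':dict(square=(285,218),plane=(371,280),shave=(245,178),chisel=(478,278)),
'side':dict(square=(368,284),plane=(293,223),shave=(405,340),chisel=(205,212))}
for n in marks:
    f=np.load(n+'0.npz');p,d=f['p'],f['d'];i=cams.camera_info(n)
    dark=p.max(2)<50
    W=cloud(i,d); print(n,'z noise board',[np.round(W[y-4:y+5,x-4:x+5,2].std()*1e3,1) for x,y in marks[n].values()])
    for k,uv in marks[n].items():
        m=comp(dark,uv)
        if m is None: print(k,'none',p[uv[1],uv[0]]);continue
        P=cast(i,pix(m),.006); print(' mark',k,rect(P),'depth z',np.round(np.median(W[m][:,2])*1e3,1))
    for k,uv in tools[n].items():
        m=comp((W[...,2]>.009)&(W[...,2]<.07),uv)
        if m is None: print(k,'none');continue
        print(' tool',k,m.sum(),rect(W[m]),'zmax',np.round(np.percentile(W[m][:,2],[10,50,95])*1e3,1))
E
```

```text
scene z noise board [np.float64(113.0), np.float64(113.0), np.float64(1.9), np.float64(1.8)]
 mark square (array([ 624.3, -310.7]), 95.8, 87.8, -0.9) depth z 6.2
 mark plane (array([663.9, -85.6]), 139.7, 40.8, 9.9) depth z 5.9
 mark shave (array([673.4, 124. ]), 180.7, 27.2, 14.0) depth z 5.6
 mark chisel (array([612.5, 314.3]), 177.1, 25.5, 17.3) depth z 5.6
 tool square 411 (array([ 428.9, -144.5]), 104.0, 36.1, 6.0) zmax [12.  17.  20.5]
 tool plane 1333 (array([455.5,  98.4]), 145.4, 44.8, 15.2) zmax [25.  31.2 48.3]
 tool shave 683 (array([ 373.8, -295. ]), 186.5, 34.3, -1.1) zmax [16.6 24.1 30.9]
 tool chisel 523 (array([342.4, 283. ]), 116.9, 25.3, 12.6) zmax [15.9 23.7 27.5]
side z noise board [np.float64(79.2), np.float64(1.2), np.float64(79.3), np.float64(1.2)]
 mark square (array([ 624.9, -309.6]), 99.0, 94.3, -0.9) depth z 7.1
 mark plane (array([664.1, -84.1]), 139.9, 43.6, 9.8) depth z 6.0
 mark shave (array([673.1, 124.8]), 180.6, 24.9, 14.0) depth z 6.2
 mark chisel (array([612.3, 315.6]), 177.5, 25.5, 17.4) depth z 6.0
 tool square 482 (array([ 427.4, -152.1]), 103.4, 36.4, 15.4) zmax [11.6 17.7 20.1]
 tool plane 1009 (array([453.7,  97.5]), 147.8, 46.1, 15.5) zmax [16.2 29.4 48.1]
 tool shave 1167 (array([ 370.8, -295.4]), 187.8, 30.9, -4.6) zmax [19.6 25.1 31.8]
 tool chisel 427 (array([338.9, 279.7]), 110.2, 28.8, 11.1) zmax [12.5 22.8 26.7]
```

Run:
```python
from h import *
for n,uvm,box in [('scene',(150,247),(225,185,110,85)),('side',(500,282),(325,245,80,65))]:
    f=np.load(n+'0.npz');p,d=f['p'],f['d'];i=cams.camera_info(n)
    P=cast(i,pix(comp(p.max(2)<75,uvm)),.006)*1e3
    print(n,'L centroid',P.mean(0).round(1),rect(P/1e3))
    for ax in (0,1):
        lo,hi=P[:,ax].min(),P[:,ax].max()
        print('  axis',ax,lo.round(),hi.round(),[round(float(np.ptp(P[(P[:,ax]>t-2)&(P[:,ax]<t+2)][:,1-ax]))) for t in np.linspace(lo+3,hi-3,9)])
    x,y,w,h=box; c=cv2.resize(p[y:y+h,x:x+w],None,fx=6,fy=6,interpolation=2) if n=='scene' else None
    if c is not None: cv2.imwrite('pics/sq.png',c)
    W=cloud(i,d)
    for k,z,cond in [('steel',.0105,(p.min(2)>130)),('stock',.018,(p.max(2)<95))]:
        m=np.zeros(d.shape,bool); m[y:y+h,x:x+w]=cond[y:y+h,x:x+w]
        nl,l,st,ce=cv2.connectedComponentsWithStats(m.astype(np.uint8))
        j=1+st[1:,4].argmax(); Q=cast(i,pix(l==j),z); print('  ',k,st[j,4],rect(Q),ce[j].round())
```

```text
scene L centroid [ 642.7 -322.8    6. ] (array([ 623.1, -311. ]), 98.4, 90.1, 1.0)
  axis 0 574.0 673.0 [15, 15, 15, 15, 15, 17, 88, 90, 90]
  axis 1 -356.0 -266.0 [97, 96, 22, 22, 24, 24, 23, 22, 22]
   steel 324 (array([460.7, -98.9]), 75.9, 24.9, -87.9) [291. 242.]
   stock 71 (array([ 419.1, -153.7]), 45.3, 10.4, 5.7) [281. 217.]
side L centroid [ 639.8 -325.6    6. ] (array([ 625.2, -309.2]), 100.7, 95.2, -0.9)
  axis 0 574.0 675.0 [19, 19, 19, 19, 21, 21, 95, 94, 94]
  axis 1 -358.0 -262.0 [100, 98, 25, 24, 24, 23, 24, 25, 26]
   steel 273 (array([ 454.5, -101.6]), 66.0, 27.0, -78.3) [357. 266.]
   stock 307 (array([ 421.9, -158.2]), 111.8, 24.7, 6.1) [367. 288.]
```

View pics/sq.png

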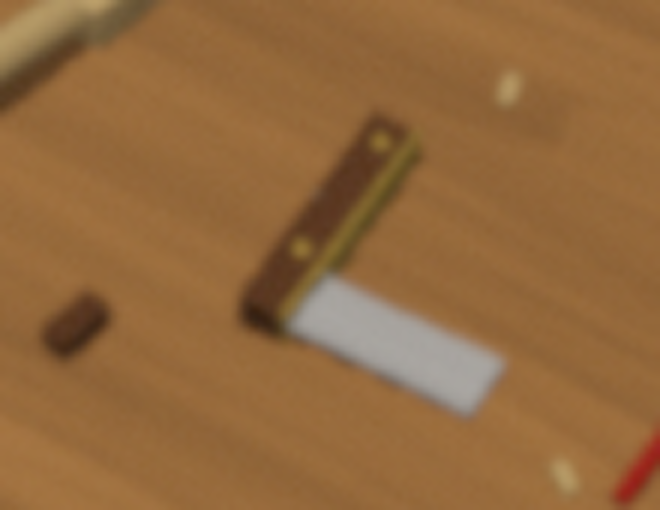

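Run:
```python
from h import *
i=cams.camera_info('wrist'); s=r.sense(); E=np.array(s['ee_rot'])
c=-i['R'].T@i['t']; print(i['mtx'],i['k1'],'cam in tcp',E.T@(c-s['tcp_pos']).round(4),'axes in tcp\n',(E.T@i['R'].T).round(3), s['joints'],s['wrist_force'])
```

```text
[[432.93558078   0.         321.88158094]
 [  0.         432.93558078 239.52293782]
 [  0.           0.           1.        ]] -0.030819138979665137 cam in tcp [ 0.06796305  0.00044738 -0.18969421] axes in tcp
 [[-0.    -0.967 -0.253]
 [ 1.    -0.     0.001]
 [-0.001 -0.253  0.967]] [ 8.35718206e+01  2.20870781e+01  3.87525251e-01 -2.65520439e-02
 -6.84111043e+01 -1.48170562e+01] [0.66779353 0.63745316 0.13831603]
```

play_rows --commands "0.33 -0.84 0 0 0 0.323;0.33 -0.84 0 0 0 0.323;0.33 -0.84 0 0 0 0.323;0.33 -0.84 0 0 0 0.323;0.33 -0.84 0 0 0 0.323;0.33 -0.84 0 0 0 0.323;0.33 -0.84 0 0 0 0.323;0.33 -0.84 0 0 0 0.323;0.33 -0.84 0 0 0 0.323;0.33 -0.84 0 0 0 0.323;0.33 -0.84 0 0 0 0.323;0.33 -0.84 0 0 0 0.323;0 0 0 0 0 0;0 0 0 0 0 0" --grip 87

```text
time_s: 1.5
tcp_pos: [0.3453, 0.2798, 0.1948]
ee_rot: [[0.978, 0.207, -0.0], [0.207, -0.978, 0.0], [-0.0, -0.0, -1.0]]
wrist_force: [-0.2, -0.1, -0.4]
gripper_width: 1.006
gripper_force: 0.0
```

```bash
cat >> h.py <<'E'
def look(name):
    i=cams.camera_info('wrist'); s=r.sense(); p,d=cams.capture('wrist')
    cv2.imwrite(f'pics/{name}.png',p); E=np.array(s['ee_rot'])
    print('tcp',np.round(s['tcp_pos'],4),'head',np.degrees(np.arctan2(E[1,0],E[0,0])).round(2),'z',E[:,2].round(4))
    return i,s,p,d,cloud(i,d)
def tools(W,d,zlo=.009,zhi=.07,area=300):
    m=((W[...,2]>zlo)&(W[...,2]<zhi)&(d>0)).astype(np.uint8)
    n,l,st,ce=cv2.connectedComponentsWithStats(m)
    for j in range(1,n):
        if st[j,4]>area: print(st[j],rect(W[l==j]),'z',np.round(np.percentile(W[l==j][:,2],[10,50,95])*1e3,1))
    return l
E
python3 - <<'E'
from h import *
i,s,p,d,W=look('w1'); tools(W,d)
E
```

```text
tcp [0.3453 0.2798 0.1948] head 11.97 z [-1.e-04  1.e-04 -1.e+00]
[448   2  22  41 544] (array([513.5, 203.7]), 30.1, 13.4, 5.5) z [ 9.3 10.  11.3]
[  529    33    76   184 11427] (array([452.3,  97.6]), 143.6, 46.8, 15.1) z [21.5 30.6 49.2]
[ 302  145   31  133 3456] (array([340.2, 283. ]), 113.7, 25.9, 12.3) z [20.2 25.1 26.7]
[ 210  356   71   48 1601] (array([168.7, 313.9]), 77.3, 35.8, -36.8) z [10.6 18.3 20. ]
```

View pics/w1.png

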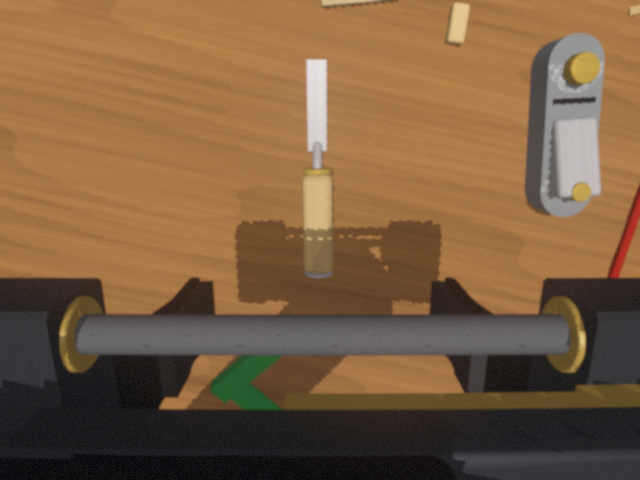

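Run:
```python
from h import *
i=cams.camera_info('wrist')
a=cast(i,[(316.5,59)],.004)[0]; b=cast(i,[(318,168)],.024)[0]; a2=cast(i,[(318,277)],.012)[0]
u=np.array([np.cos(.209),np.sin(.209)]); print(a,b,a2,'from tip',a[:2]-u*.111,'from handle end',b[:2]-u*.016,'butt',a2[:2]+u*.072)
```

```text
[0.46345221 0.30993816 0.004     ] [0.37832051 0.29058569 0.024     ] [0.28096952 0.27018948 0.012     ] from tip [0.3548677  0.28690768] from handle end [0.36266869 0.28726598] butt [0.35140272 0.28512816]
```

play_rows --commands "0.055 0.035 -0.95 0 0 0;0.055 0.035 -0.95 0 0 0;0.055 0.035 -0.95 0 0 0;0.055 0.035 -0.95 0 0 0;0.055 0.035 -0.95 0 0 0;0.055 0.035 -0.95 0 0 0;0 0 -0.33 0 0 0;0 0 -0.33 0 0 0;0 0 0 0 0 0"

```text
time_s: 2.45
tcp_pos: [0.3548, 0.2865, 0.0035]
ee_rot: [[0.978, 0.21, -0.001], [0.21, -0.978, -0.001], [-0.001, 0.001, -1.0]]
wrist_force: [0.3, 0.0, -0.2]
gripper_width: 0.997
gripper_force: 0.0
```

play_rows --commands "0 0 0 0 0 0;0 0 0 0 0 0;0 0 0 0 0 0;0 0 0 0 0 0;0 0 0 0 0 0;0 0 0 0 0 0;0 0 0 0 0 0;0 0 0 0 0 0" --grip 15

```text
time_s: 3.25
tcp_pos: [0.3551, 0.2864, 0.004]
ee_rot: [[0.978, 0.209, -0.0], [0.209, -0.978, -0.0], [-0.0, 0.0, -1.0]]
wrist_force: [0.6, -0.5, 0.4]
gripper_width: 0.358
gripper_force: 0.0
```

play_rows --commands "0 0 0 0 0 0;0 0 0 0 0 0;0 0 0 0 0 0;0 0 0 0 0 0;0 0 0.5 0 0 0;0 0 0.8 0 0 0;0 0 0.7 0 0 0;0.8 0.078 0 0 0 0.062;0.8 0.078 0 0 0 0.062;0.8 0.078 0 0 0 0.062;0.8 0.078 0 0 0 0.062;0.8 0.078 0 0 0 0.062;0.8 0.078 0 0 0 0.062;0.8 0.078 0 0 0 0.062;0.8 0.078 0 0 0 0.062;0.8 0.078 0 0 0 0.062;0.8 0.078 0 0 0 0.062;0 0 0 0 0 0;0 0 0 0 0 0"

```text
time_s: 5.15
tcp_pos: [0.5948, 0.3093, 0.0632]
ee_rot: [[0.955, 0.298, -0.001], [0.298, -0.955, -0.001], [-0.002, 0.0, -1.0]]
wrist_force: [-0.3, -0.4, -0.4]
gripper_width: 0.171
gripper_force: 0.0
```

Run:
```python
from h import *
i,s,p,d,W=look('w2'); print(s['gripper_width']*87,s['gripper_force'])
```

```text
tcp [0.5948 0.3093 0.0632] head 17.34 z [-1.5e-03 -8.0e-04 -1.0e+00]
14.857342723243537 0.0
```

View pics/w2.png

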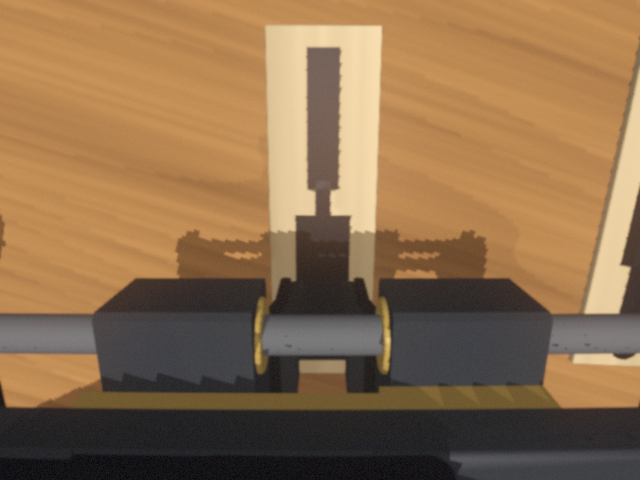

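The gripper shut past the handle (opening 15 mm, force 0), so the grasp missed. The view shows the empty gripper over the chisel board, with its silhouette blade at (323,120). I'll go back and see what happened to the chisel.

Run:
```python
from h import *
for n,uv in (('side',(205,212)),('scene',(478,278))):
    i=cams.camera_info(n); p,d=cams.capture(n); W=cloud(i,d)
    m=comp((W[...,2]>.009)&(W[...,2]<.07),uv,10); print(n,None if m is None else (rect(W[m]),np.percentile(W[m][:,2],[10,50,95])))
    if n=='side':
        a=p[90:270,130:330]; b=np.load('side0.npz')['p'][90:270,130:330]
        cv2.imwrite('pics/s3.png',cv2.resize(np.hstack([b,a]),None,fx=2,fy=2))
```

```text
side ((array([338.6, 279.2]), 110.3, 29.5, 11.5), array([0.01174523, 0.02267043, 0.0267043 ]))
scene None
```

View pics/s3.png

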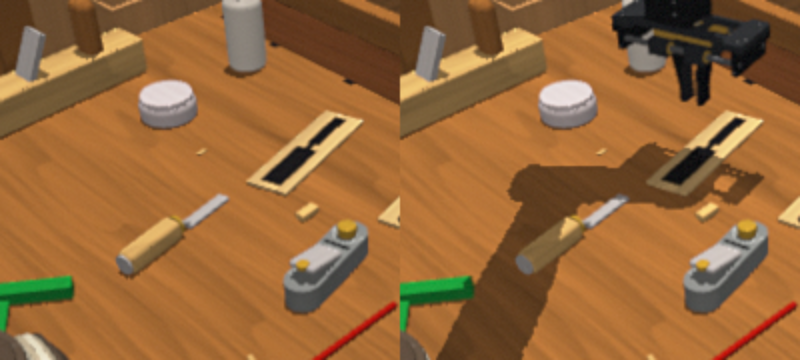

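play_rows --commands "-0.8 -0.078 0 0 0 -0.062;-0.8 -0.078 0 0 0 -0.062;-0.8 -0.078 0 0 0 -0.062;-0.8 -0.078 0 0 0 -0.062;-0.8 -0.078 0 0 0 -0.062;-0.8 -0.078 0 0 0 -0.062;-0.8 -0.078 0 0 0 -0.062;-0.8 -0.078 0 0 0 -0.062;-0.8 -0.078 0 0 0 -0.062;-0.8 -0.078 0 0 0 -0.062;0 0 0 0 0 0;0 0 -0.7 0 0 0;0 0 -0.7 0 0 0;0 0 -0.5 0 0 0;0 0 -0.2 0 0 0;0 0 0 0 0 0" --grip 60

```text
time_s: 6.9
tcp_pos: [0.3551, 0.2862, 0.0007]
ee_rot: [[0.978, 0.209, -0.001], [0.209, -0.978, -0.001], [-0.001, 0.001, -1.0]]
wrist_force: [0.3, 0.6, 0.9]
gripper_width: 0.688
gripper_force: 0.0
```

play_rows --commands "0 0 0 0 0 0;0 0 0 0 0 0;0 0 0 0 0 0;0 0 0 0 0 0;0 0 0 0 0 0;0 0 0 0 0 0;0 0 0 0 0 0" --grip 0

```text
time_s: 7.6
tcp_pos: [0.3552, 0.2864, 0.0011]
ee_rot: [[0.978, 0.209, 0.0], [0.209, -0.978, 0.0], [0.0, -0.0, -1.0]]
wrist_force: [-0.2, -0.2, 0.3]
gripper_width: 0.132
gripper_force: 0.0
```

Run:
```python
from h import *
p,d=cams.capture('side'); s=r.sense(); print(s['gripper_width']*87,s['gripper_force'],s['wrist_force'],s['tcp_pos'])
i,s,q,d,W=look('w4')
cv2.imwrite('pics/s4.png',np.hstack([cv2.resize(p[130:270,130:270],(400,400)),cv2.resize(q,(400,400))]))
```

```text
7.8073842426356395 0.0 [-0.19417638  0.19261002  0.06504147] [0.35514193 0.28640554 0.00104723]
tcp [0.3551 0.2864 0.001 ] head 12.07 z [-0. -0. -1.]
```

View pics/s4.png

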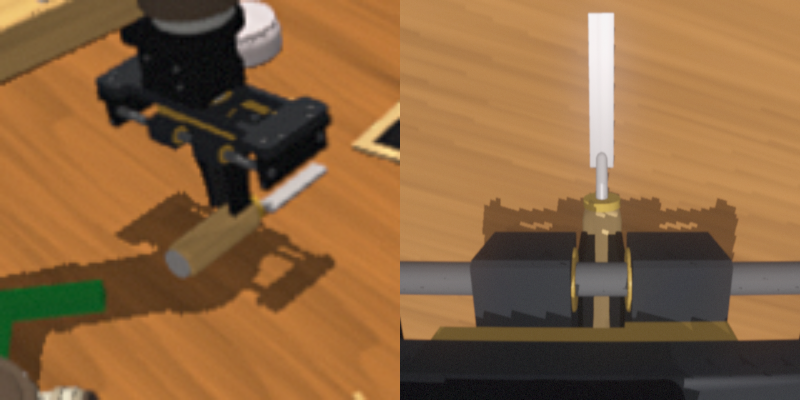

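Run:
```python
from h import *
i=cams.camera_info('side'); p,d=cams.capture('side'); W=cloud(i,d); s=r.sense();E=np.array(s['ee_rot'])
L=(W-s['tcp_pos'])@E
m=(p.max(2)<60)&(np.abs(L[...,0])<.02)&(np.abs(L[...,1])<.03)&(W[...,2]>.012)&(W[...,2]<.06)
v,u=np.nonzero(m); print(len(v))
for a in np.arange(.012,.06,.004):
    k=m&(W[...,2]>=a)&(W[...,2]<a+.004)
    if k.any(): print(a.round(3),k.sum(),'x',L[k][:,0].min().round(3),L[k][:,0].max().round(3),'y',L[k][:,1].min().round(3),L[k][:,1].max().round(3))
i,s,p,d,W=look('w5')
print(s['gripper_width'],s['gripper_force'])
k=(p.max(2)<60)&(W[...,2]<.08)&(d>0);L=(W-s['tcp_pos'])@E
k&=(np.abs(L[...,0])<.03)&(np.abs(L[...,1])<.03)
print(k.sum(),np.percentile(W[k][:,2],[1,5,50]) if k.any() else '')
```

```text
119
0.028 5 x -0.009 0.001 y -0.005 0.011
0.032 16 x -0.011 0.009 y -0.007 0.012
0.036 15 x -0.013 0.007 y -0.009 0.013
0.04 20 x -0.012 0.006 y -0.008 0.015
0.044 14 x -0.011 0.007 y -0.006 0.013
0.048 14 x -0.011 0.008 y -0.007 0.014
0.052 18 x -0.012 0.004 y -0.009 0.014
0.056 17 x -0.012 0.007 y -0.009 0.016
tcp [0.3551 0.2864 0.001 ] head 12.07 z [-0.e+00 -1.e-04 -1.e+00]
0.03956032183364502 0.0
2500 [0.03104687 0.03404599 0.05809609]
```

The side view and depth show the fingertips ending at z≈28 mm while the TCP reads 1 mm, so the fingers shut above the handle. I'll reopen and go lower in steps, watching the force.

play_rows --commands "0 0 0.7 0 0 0;0 0 0.7 0 0 0;0 0 0 0 0 0;0 0 0 0 0 0;0 0 0 0 0 0;0 0 0 0 0 0;0 0 0 0 0 0;0 0 0 0 0 0;0 0 0 0 0 0;0 0 -0.7 0 0 0;0 0 -0.7 0 0 0;0 0 -0.2 0 0 0;0 0 -0.1 0 0 0;0 0 -0.1 0 0 0;0 0 0 0 0 0" --grip 60

```text
time_s: 9.3
tcp_pos: [0.3554, 0.2867, -0.0106]
ee_rot: [[0.978, 0.209, 0.0], [0.209, -0.978, 0.001], [0.001, -0.0, -1.0]]
wrist_force: [-0.3, -0.8, 0.7]
gripper_width: 0.688
gripper_force: 0.0
```

```bash
cat >> h.py <<'E'
def tips():
    i=cams.camera_info('side'); s=r.sense(); p,d=cams.capture('side'); W=cloud(i,d);E=np.array(s['ee_rot'])
    L=(W-s['tcp_pos'])@E
    for sg in (1,-1):
        k=(p.max(2)<60)&(np.abs(L[...,0])<.02)&(L[...,1]*sg>0)&(np.abs(L[...,1])<.06)&(W[...,2]>.003)&(W[...,2]<.09)
        print('finger',sg,k.sum(),np.percentile(W[k][:,2],[0,5,20]).round(4),'y',np.percentile(L[k][:,1],[5,95]).round(3)) if k.any() else print(sg,'hidden')
    print('width',s['gripper_width']*87,s['gripper_force'],s['wrist_force'],s['tcp_pos'])
E
python3 -c "
from h import *
tips()"
```

```text
finger 1 111 [0.0149 0.0217 0.0274] y [0.032 0.044]
finger -1 182 [0.0166 0.0207 0.0311] y [-0.039 -0.028]
width 59.89599581633454 0.0 [-0.29972939 -0.78405234  0.69505379] [ 0.3553516   0.28674356 -0.01064049]
```

play_rows --commands "0 0 -0.13 0 0 0;0 0 -0.1 0 0 0;0 0 -0.1 0 0 0;0 0 0 0 0 0"

```text
time_s: 9.75
tcp_pos: [0.3549, 0.2861, -0.0213]
ee_rot: [[0.978, 0.209, -0.001], [0.209, -0.978, -0.001], [-0.001, 0.001, -1.0]]
wrist_force: [-0.1, -0.2, -0.6]
gripper_width: 0.693
gripper_force: 0.0
```

play_rows --commands "0 0 0 0 0 0;0 0 0 0 0 0;0 0 0 0 0 0;0 0 0 0 0 0;0 0 0 0 0 0;0 0 0 0 0 0;0 0 0 0 0 0;0 0 0 0 0 0" --grip 0

```text
time_s: 10.55
tcp_pos: [0.3551, 0.2864, -0.0208]
ee_rot: [[0.978, 0.209, 0.0], [0.209, -0.978, -0.0], [0.0, 0.0, -1.0]]
wrist_force: [-0.3, -0.7, 0.8]
gripper_width: 0.295
gripper_force: 30.0
```

play_rows --commands "0 0 0.4 0 0 0;0 0 0.8 0 0 0;0 0 0.8 0 0 0;0.4 0.04 0 0 0 0.03;0.8 0.078 0 0 0 0.062;0.8 0.078 0 0 0 0.062;0.8 0.078 0 0 0 0.062;0.8 0.078 0 0 0 0.062;0.8 0.078 0 0 0 0.062;0.8 0.078 0 0 0 0.062;0.8 0.078 0 0 0 0.062;0.8 0.078 0 0 0 0.062;0.8 0.078 0 0 0 0.062;0.42 0.04 0 0 0 0.03;0 0 0 0 0 0;0 0 0 0 0 0"

```text
time_s: 12.15
tcp_pos: [0.5949, 0.309, 0.0373]
ee_rot: [[0.955, 0.298, -0.003], [0.298, -0.955, -0.002], [-0.003, 0.001, -1.0]]
wrist_force: [0.2, -0.2, -2.3]
gripper_width: 0.295
gripper_force: 30.0
```

Run:
```python
from h import *
i,s,p,d,W=look('w6'); print(s['gripper_width']*87,s['gripper_force'])
# steel blade of held chisel: bright, above board
E=np.array(s['ee_rot']);L=(W-s['tcp_pos'])@E
m=(p.min(2)>120)&(p.max(2).astype(int)-p.min(2)<40)&(np.abs(L[...,1])<.03)&(W[...,2]>.015)&(d>0)
print(m.sum(),rect(W[m]),np.median(W[m][:,2]),'tip along',L[m][:,0].max())
k=(p.max(2)<75)&(np.abs(L[...,1])<.04)&(L[...,0]>.05)&(W[...,2]<.012)
print('mark visible',k.sum(),rect(cast(i,pix(k),.006)) if k.sum()>20 else '')
```

```text
tcp [0.5949 0.309  0.0373] head 17.32 z [-0.0028 -0.0017 -1.    ]
25.675152543225828 29.995490312576294
9970 (array([658.5, 329.4]), 88.9, 16.1, 17.3) 0.0615652818482481 tip along 0.11117792574256177
mark visible 0
```

View pics/w6.png

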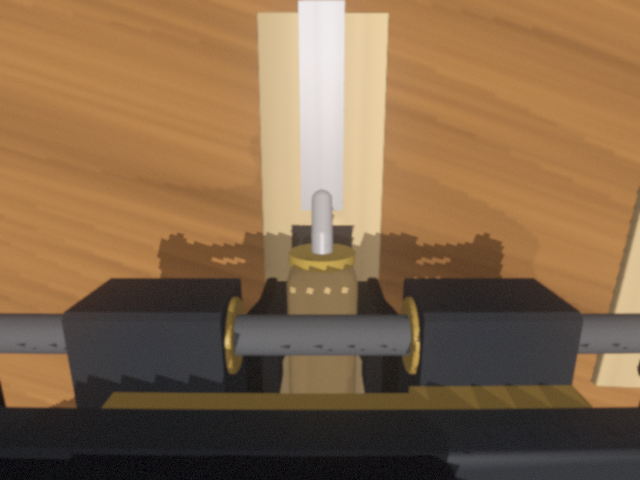

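Chisel held straight, tip 111 mm ahead of the TCP as it should be, centred over its board (column 321).

play_rows --commands "0 0 -0.6 0 0 0;0 0 -0.6 0 0 0;0 0 -0.3 0 0 0;0 0 -0.15 0 0 0;0 0 -0.1 0 0 0;0 0 0 0 0 0;0 0 0 0 0 0"

```text
time_s: 12.9
tcp_pos: [0.5961, 0.3102, -0.0126]
ee_rot: [[0.954, 0.299, 0.001], [0.299, -0.954, 0.001], [0.001, -0.0, -1.0]]
wrist_force: [0.2, 0.4, -2.1]
gripper_width: 0.297
gripper_force: 30.0
```

play_rows --commands "0 0 0 0 0 0;0 0 0 0 0 0;0 0 0 0 0 0;0 0 0 0 0 0;0 0 0 0 0 0;0 0 0 0 0 0;0 0 0.3 0 0 0;0 0 0.9 0 0 0;0 0 1 0 0 0;0 0 1 0 0 0;0 0 1 0 0 0;0 0 1 0 0 0;0 0 0 0 0 0" --grip 70

```text
time_s: 14.2
tcp_pos: [0.5986, 0.3116, 0.1494]
ee_rot: [[0.954, 0.3, 0.01], [0.299, -0.954, 0.006], [0.011, -0.003, -1.0]]
wrist_force: [0.9, 0.8, 0.5]
gripper_width: 0.804
gripper_force: 0.0
```

Run:
```python
from h import *
i,s,p,d,W=look('w7'); tools(W,d,.010)
i,s,p,d,W=look('w7'); tools(W,d,.015)
```

```text
tcp [0.5986 0.3116 0.1494] head 17.43 z [ 0.0099  0.0061 -0.9999]
[ 545    0   95   37 1852] (array([796.3, 172.5]), 75.0, 7.2, -89.2) z [12.9 21.7 39.1]
[ 305  148   36  167 4481] (array([589. , 308.3]), 127.9, 26.0, 17.6) z [21.7 31.  32.7]
[   0  151   75  109 6725] (array([544.2, 521. ]), 82.4, 46.8, 13.8) z [18.6 33.9 35.5]
tcp [0.5971 0.3109 0.1464] head 17.39 z [ 0.0053  0.0041 -1.    ]
[567   0  73  28 992] (array([796. , 169.9]), 55.4, 6.1, 89.6) z [17.1 21.9 33.5]
[   0  148   69  111 6073] (array([544., 520.]), 83.1, 44.4, 13.7) z [21.2 33.9 35.5]
[ 305  167   36  148 4424] (array([581.4, 305.9]), 112.2, 25.9, 17.4) z [26.3 31.1 32.7]
```

play_rows --commands "-0.6 -0.885 0 0 0 -0.032;-0.6 -0.885 0 0 0 -0.032;-0.6 -0.885 0 0 0 -0.032;-0.6 -0.885 0 0 0 -0.032;-0.6 -0.885 0 0 0 -0.032;-0.6 -0.885 0 0 0 -0.032;-0.6 -0.885 0 0 0 -0.032;-0.6 -0.885 0 0 0 -0.032;0 0 0 0 0 0;0 0 0 0 0 0" --grip 75

```text
time_s: 15.3
tcp_pos: [0.4513, 0.0969, 0.1422]
ee_rot: [[0.965, 0.261, -0.001], [0.261, -0.965, -0.0], [-0.001, 0.0, -1.0]]
wrist_force: [0.7, -0.0, 0.2]
gripper_width: 0.861
gripper_force: 0.0
```

Run:
```python
from h import *
i,s,p,d,W=look('w8'); l=tools(W,d); 
tools(W,d,.026,.032,100)
```

```text
tcp [0.4513 0.0969 0.1422] head 15.14 z [-7.e-04 -5.e-04 -1.e+00]
[  46    0   55   46 2153] (array([540.6, 291.8]), 28.0, 26.4, 17.2) z [16.6 29.9 32.4]
[190  75  22  45 620] (array([513.8, 203.6]), 29.6, 13.6, 6.5) z [ 9.2  9.9 11.1]
[472 111  35  29 793] (array([5.487e+02, 3.000e-01]), 19.7, 19.6, -13.0) z [15.2 21.7 22.9]
[  289   118    64   197 11339] (array([452.6,  98. ]), 143.4, 44.1, 15.3) z [29.2 31.1 49.5]
[586 265  54  13 475] (array([ 470.4, -136.3]), 40.8, 10.0, -70.7) z [ 9.3 11.7 19.5]
[  46    0   44   42 1322] (array([539.3, 291.1]), 26.1, 25.1, -74.0) z [27.8 30.5 31.8]
[ 289  118   64  197 5929] (array([452.6,  98. ]), 143.4, 44.1, 15.3) z [28.9 29.8 31. ]
```

play_rows --commands "0.03 0.025 -0.9 0 0 0;0 0 -0.9 0 0 0;0 0 -0.9 0 0 0;0 0 -0.9 0 0 0;0 0 -0.7 0 0 0;0 0 -0.45 0 0 0;0 0 -0.25 0 0 0;0 0 -0.15 0 0 0;0 0 0 0 0 0"

```text
time_s: 16.25
tcp_pos: [0.4528, 0.0985, -0.0122]
ee_rot: [[0.965, 0.262, -0.001], [0.262, -0.965, -0.0], [-0.001, 0.0, -1.0]]
wrist_force: [0.5, 0.5, 1.0]
gripper_width: 0.865
gripper_force: 0.0
```

play_rows --commands "0 0 0 0 0 0;0 0 0 0 0 0;0 0 0 0 0 0;0 0 0 0 0 0;0 0 0 0 0 0;0 0 0 0 0 0;0 0 0 0 0 0;0 0 0 0 0 0" --grip 20

```text
time_s: 17.05
tcp_pos: [0.4527, 0.0982, -0.0116]
ee_rot: [[0.965, 0.262, 0.0], [0.262, -0.965, -0.0], [0.0, 0.0, -1.0]]
wrist_force: [1.1, -1.4, 4.2]
gripper_width: 0.5
gripper_force: 30.0
```

play_rows --commands "0 0 0.4 0 0 0;0 0 0.8 0 0 0;0 0 0.8 0 0 0;0.35 -0.3 0 0 0 -0.03;0.7 -0.61 0 0 0 -0.063;0.7 -0.61 0 0 0 -0.063;0.7 -0.61 0 0 0 -0.063;0.7 -0.61 0 0 0 -0.063;0.7 -0.61 0 0 0 -0.063;0.7 -0.61 0 0 0 -0.063;0.7 -0.61 0 0 0 -0.063;0.7 -0.61 0 0 0 -0.063;0.7 -0.61 0 0 0 -0.063;0.4 -0.3 0 0 0 -0.03;0 0 0 0 0 0;0 0 0 0 0 0;0 0 0 0 0 0"

```text
time_s: 18.75
tcp_pos: [0.6627, -0.0843, 0.0465]
ee_rot: [[0.985, 0.17, -0.003], [0.17, -0.985, 0.0], [-0.003, -0.001, -1.0]]
wrist_force: [-0.1, -0.0, -4.5]
gripper_width: 0.5
gripper_force: 30.0
```

Run:
```python
from h import *
i,s,p,d,W=look('w9'); print(s['gripper_width']*87,s['gripper_force'])
E=np.array(s['ee_rot'])
n='scene';i=cams.camera_info(n);p,d=cams.capture(n);W=cloud(i,d);L=(W-s['tcp_pos'])@E
m=(W[...,2]>.05)&(W[...,2]<.1)&(np.abs(L[...,0])<.1)&(np.abs(L[...,1])<.03)
print('scene plane',m.sum(),rect(W[m]))
```

```text
tcp [ 0.6627 -0.0843  0.0465] head 9.78 z [-3.2e-03  3.0e-04 -1.0e+00]
43.521104651407654 29.99902993440628
scene plane 1010 (array([693.8, -81.7]), 87.1, 57.9, 1.6)
```

play_rows --commands "0.02 0 -0.6 0 0 0;0 0 -0.6 0 0 0;0 0 -0.3 0 0 0;0 0 -0.15 0 0 0;0 0 -0.1 0 0 0;0 0 0 0 0 0;0 0 0 0 0 0"

```text
time_s: 19.55
tcp_pos: [0.6654, -0.0844, -0.0035]
ee_rot: [[0.985, 0.17, 0.002], [0.17, -0.985, -0.0], [0.001, 0.0, -1.0]]
wrist_force: [-0.6, -0.4, -4.2]
gripper_width: 0.499
gripper_force: 30.0
```

play_rows --commands "0 0 0 0 0 0;0 0 0 0 0 0;0 0 0 0 0 0;0 0 0 0 0 0;0 0 0 0 0 0;0 0 0 0 0 0;0 0 0.3 0 0 0;0 0 0.9 0 0 0;0 0 1 0 0 0;0 0 1 0 0 0;0 0 1 0 0 0;0 0 1 0 0 0;0 0 0 0 0 0;0 0 0 0 0 0" --grip 75

```text
time_s: 20.95
tcp_pos: [0.665, -0.0843, 0.153]
ee_rot: [[0.985, 0.17, 0.002], [0.17, -0.985, 0.001], [0.002, -0.0, -1.0]]
wrist_force: [0.3, 0.4, 0.1]
gripper_width: 0.859
gripper_force: 0.0
```

Run:
```python
from h import *
i,s,p,d,W=look('w10'); tools(W,d,.015)
```

```text
tcp [ 0.665  -0.0843  0.153 ] head 9.78 z [ 2.3e-03  6.0e-04 -1.0e+00]
[  129     0   419    74 15350] (array([794.6, -71.9]), 286.4, 46.9, -80.4) z [21.2 43.2 66.4]
[  291   121    63   194 10980] (array([664.9, -84.3]), 143.7, 44.1, 9.8) z [35.2 37.  55.7]
```

play_rows --commands "-0.8 -0.2 0 0 0 -0.044;-0.8 -0.2 0 0 0 -0.044;-0.8 -0.2 0 0 0 -0.044;-0.8 -0.2 0 0 0 -0.044;-0.8 -0.2 0 0 0 -0.044;-0.8 -0.2 0 0 0 -0.044;-0.8 -0.2 0 0 0 -0.044;-0.8 -0.2 0 0 0 -0.044;-0.8 -0.2 0 0 0 -0.044;-0.8 -0.2 0 0 0 -0.044;0 0 0 0 0 0;0 0 0 0 0 0;0 0 0 0 0 0" --grip 60

```text
time_s: 22.3
tcp_pos: [0.4253, -0.1444, 0.1513]
ee_rot: [[0.994, 0.105, -0.0], [0.105, -0.994, -0.0], [-0.0, 0.0, -1.0]]
wrist_force: [0.3, 0.3, -0.3]
gripper_width: 0.692
gripper_force: 0.0
```

Run:
```python
from h import *
i,s,p,d,W=look('w11'); tools(W,d); tools(W,d,.0155,.025,200)
```

```text
tcp [ 0.4253 -0.1444  0.1513] head 6.03 z [-5.e-04 -1.e-04 -1.e+00]
[118   7  35  34 888] (array([548.4,  -1.1]), 19.7, 19.4, -86.6) z [14.8 21.3 22.8]
[403  88  25  38 640] (array([ 514. , -204.3]), 25.6, 13.2, -6.2) z [10.4 11.7 13. ]
[ 299  149   47  130 3966] (array([ 426.8, -145.1]), 100.4, 34.8, 6.9) z [10.9 18.4 20. ]
[ 486  192   65   86 2428] (array([ 426.8, -296.3]), 73.3, 29.4, 1.6) z [19.9 26.2 31.9]
[118   7  31  33 784] (array([548.4,  -1.1]), 19.7, 19.4, -86.6) z [19.3 21.4 22.9]
[ 318  149   28  130 3502] (array([ 427.5, -151.7]), 100.3, 20.6, 5.9) z [17.4 18.6 20. ]
[490 192  46  86 914] (array([ 427.5, -292.1]), 68.0, 29.7, 8.6) z [18.5 22.9 24.7]
```

View pics/w11.png

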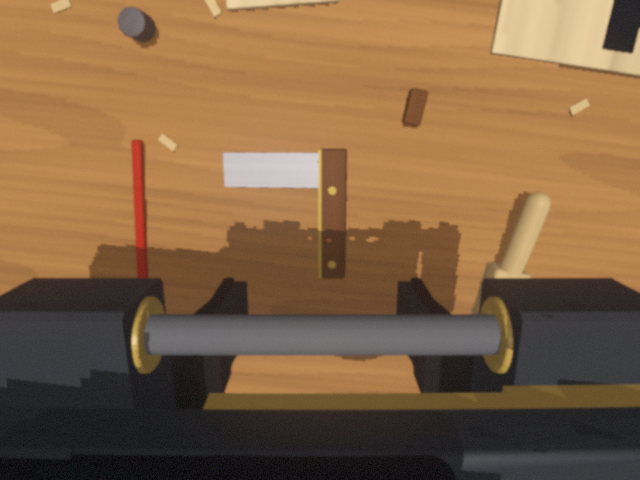

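The view shows the square with its stock at (332,213) and its steel blade at (270,170) towards world +y, matching the description. The turquoise and green look-alikes are elsewhere.

play_rows --commands "-0.16 -0.14 -0.9 0 0 0;-0.16 -0.14 -0.9 0 0 0;0 0 -0.9 0 0 0;0 0 -0.9 0 0 0;0 0 -0.9 0 0 0;0 0 -0.6 0 0 0;0 0 -0.35 0 0 0;0 0 -0.2 0 0 0;0 0 -0.1 0 0 0;0 0 0 0 0 0;0 0 0 0 0 0"

```text
time_s: 23.45
tcp_pos: [0.4158, -0.1529, -0.0202]
ee_rot: [[0.994, 0.105, 0.002], [0.105, -0.994, -0.0], [0.002, 0.0, -1.0]]
wrist_force: [0.5, -0.3, 0.4]
gripper_width: 0.688
gripper_force: 0.0
```

play_rows --commands "0 0 0 0 0 0;0 0 0 0 0 0;0 0 0 0 0 0;0 0 0 0 0 0;0 0 0 0 0 0;0 0 0 0 0 0;0 0 0 0 0 0;0 0 0 0 0 0;0 0 0 0 0 0" --grip 5

```text
time_s: 24.35
tcp_pos: [0.4151, -0.1529, -0.0209]
ee_rot: [[0.995, 0.105, -0.0], [0.105, -0.995, 0.0], [-0.0, -0.0, -1.0]]
wrist_force: [0.6, 0.6, -0.3]
gripper_width: 0.232
gripper_force: 29.5
```

play_rows --commands "0 0 0.4 0 0 0;0 0 0.8 0 0 0;0 0 0.8 0 0 0;0.33 -0.32 0 0 0 -0.038;0.66 -0.65 0 0 0 -0.075;0.66 -0.65 0 0 0 -0.075;0.66 -0.65 0 0 0 -0.075;0.66 -0.65 0 0 0 -0.075;0.66 -0.65 0 0 0 -0.075;0.66 -0.65 0 0 0 -0.075;0.66 -0.65 0 0 0 -0.075;0.66 -0.65 0 0 0 -0.075;0.66 -0.65 0 0 0 -0.075;0.33 -0.32 0 0 0 -0.038;0 0 0 0 0 0;0 0 0 0 0 0;0 0 0 0 0 0"

```text
time_s: 26.05
tcp_pos: [0.6121, -0.3471, 0.0381]
ee_rot: [[1.0, -0.008, -0.002], [-0.008, -1.0, 0.001], [-0.002, -0.001, -1.0]]
wrist_force: [-0.3, 1.2, -1.2]
gripper_width: 0.23
gripper_force: 29.4
```

Run:
```python
from h import *
i,s,p,d,W=look('w12'); print(s['gripper_width']*87,s['gripper_force'])
```

```text
tcp [ 0.6121 -0.3471  0.0381] head -0.45 z [-0.0021  0.001  -1.    ]
19.978170891421833 29.444152435753495
```

View pics/w12.png

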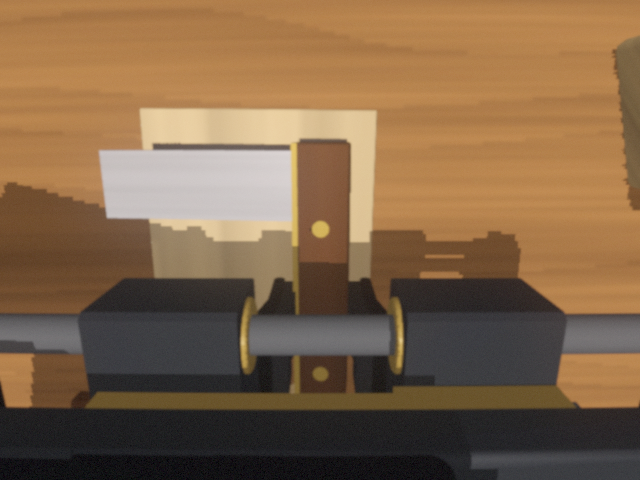

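The square is held level over its board, with the blade at (200,185) on the drawn-blade side and heading aligned.

play_rows --commands "0 0 -0.6 0 0 0;0 0 -0.6 0 0 0;0 0 -0.3 0 0 0;0 0 -0.15 0 0 0;0 0 -0.1 0 0 0;0 0 0 0 0 0;0 0 0 0 0 0"

```text
time_s: 26.8
tcp_pos: [0.6137, -0.3478, -0.0125]
ee_rot: [[1.0, -0.008, 0.001], [-0.008, -1.0, -0.001], [0.001, 0.001, -1.0]]
wrist_force: [-0.5, -0.2, -1.4]
gripper_width: 0.23
gripper_force: 29.4
```

play_rows --commands "0 0 0 0 0 0;0 0 0 0 0 0;0 0 0 0 0 0;0 0 0 0 0 0;0 0 0 0 0 0;0 0 0 0 0 0;0 0 0.3 0 0 0;0 0 0.9 0 0 0;0 0 1 0 0 0;0 0 1 0 0 0;0 0 1 0 0 0;0 0 1 0 0 0;0 0 0 0 0 0;0 0 0 0 0 0" --grip 60

```text
time_s: 28.2
tcp_pos: [0.6136, -0.3476, 0.1444]
ee_rot: [[1.0, -0.008, 0.003], [-0.008, -1.0, -0.001], [0.003, 0.001, -1.0]]
wrist_force: [-0.4, 0.9, -0.3]
gripper_width: 0.689
gripper_force: 0.0
```

Run:
```python
from h import *
i,s,p,d,W=look('w13'); tools(W,d,.019,.03)
m=comp(p.max(2)<60,(330,190),60)
```

```text
tcp [ 0.6136 -0.3476  0.1444] head -0.45 z [ 2.7e-03 -5.0e-04 -1.0e+00]
[528  65  24 109 815] (array([ 684.4, -500.2]), 74.1, 5.4, 11.7) z [20.3 24.7 29.4]
[ 306  135   30  137 3902] (array([ 625.9, -347.3]), 100.2, 20.9, -0.0) z [23.4 24.6 26.1]
[  0 183  15  65 497] (array([ 619.5, -111.9]), 49.4, 10.6, -9.2) z [19.8 23.8 29.1]
```

play_rows --commands "-0.76 0.19 0.16 0 0 0;-0.76 0.19 0.16 0 0 0;-0.76 0.19 0.16 0 0 0;-0.76 0.19 0.16 0 0 0;-0.76 0.19 0.16 0 0 0;-0.76 0.19 0.16 0 0 0;-0.76 0.19 0.16 0 0 0;-0.76 0.19 0.16 0 0 0;-0.76 0.19 0.16 0 0 0;-0.76 0.19 0.16 0 0 0;0 0 0 0 0 0;0 0 0 0 0 0;0 0 0 0 0 0" --grip 70

```text
time_s: 29.55
tcp_pos: [0.3854, -0.2906, 0.19]
ee_rot: [[1.0, -0.008, -0.001], [-0.008, -1.0, 0.0], [-0.001, -0.0, -1.0]]
wrist_force: [0.1, 0.8, 0.1]
gripper_width: 0.805
gripper_force: 0.0
```

Run:
```python
from h import *
i,s,p,d,W=look('w14'); tools(W,d); print();l=tools(W,d,.0215,.035,200)
```

```text
tcp [ 0.3854 -0.2906  0.19  ] head -0.44 z [-1.e-03  4.e-04 -1.e+00]
[204  32  18  35 564] (array([ 513.9, -204.6]), 25.7, 13.4, -4.4) z [10.3 11.6 12.9]
[  524    41    97   196 12776] (array([ 439. , -499.6]), 150.0, 51.6, 17.0) z [21.4 24.8 26.2]
[ 308  113   41  202 5215] (array([ 377.7, -296.2]), 172.2, 30.0, -4.9) z [22.5 24.9 31. ]
[ 387  360   50   33 1008] (array([ 222.4, -377.1]), 47.7, 21.4, 73.9) z [13.8 18.4 20. ]

[  531    41    90   196 11489] (array([ 439.1, -499.8]), 149.9, 51.4, 17.2) z [23.9 25.  26.3]
[ 308  113   41  202 4952] (array([ 377.7, -296.2]), 172.2, 29.7, -5.2) z [23.  25.  31.1]
```

View pics/w14.png

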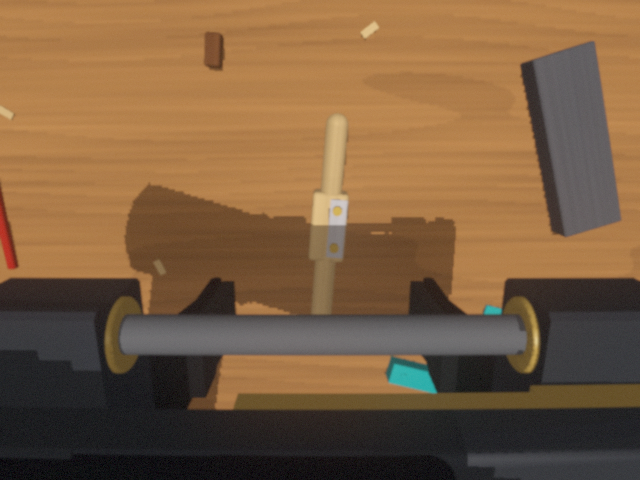

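Run:
```python
from h import *
i=cams.camera_info('wrist')
c=cast(i,[(314,192),(348,193),(311,259),(344,262)],.024); print((c*1e3).round(1),c.mean(0)*1e3,np.degrees(np.arctan2(*(c[0]+c[1]-c[2]-c[3])[[1,0]])))
a=cast(i,[(338,114)],.018)[0]*1e3; print(a, a[:2]-94*np.array([np.cos(.087),-np.sin(.087)]))
```

```text
[[ 400.7 -284.5   24. ]
 [ 399.7 -312.6   24. ]
 [ 342.9 -281.2   24. ]
 [ 339.9 -309.6   24. ]] [ 370.80376693 -296.96255291   24.        ] -3.0699355238638733
[ 462.81967641 -304.46618673   18.        ] [ 369.17519508 -296.29849937]
```

play_rows --commands "-0.13 -0.05 -0.9 0 0 -0.13;-0.13 -0.05 -0.9 0 0 -0.13;-0.13 -0.05 -0.9 0 0 -0.13;-0.12 -0.04 -0.9 0 0 -0.12;0 0 -0.9 0 0 0;0 0 -0.9 0 0 0;0 0 -0.7 0 0 0;0 0 -0.5 0 0 0;0 0 -0.25 0 0 0;0 0 -0.08 0 0 0;0 0 0 0 0 0;0 0 0 0 0 0"

```text
time_s: 30.8
tcp_pos: [0.3706, -0.2965, -0.0166]
ee_rot: [[0.996, -0.084, 0.001], [-0.084, -0.996, -0.001], [0.001, 0.0, -1.0]]
wrist_force: [-0.7, -0.8, 0.8]
gripper_width: 0.805
gripper_force: 0.0
```

play_rows --commands "0 0 0 0 0 0;0 0 0 0 0 0;0 0 0 0 0 0;0 0 0 0 0 0;0 0 0 0 0 0;0 0 0 0 0 0;0 0 0 0 0 0;0 0 0 0 0 0;0 0 0 0 0 0" --grip 10

```text
time_s: 31.7
tcp_pos: [0.3698, -0.2962, -0.0172]
ee_rot: [[0.996, -0.084, -0.0], [-0.084, -0.996, 0.0], [-0.0, -0.0, -1.0]]
wrist_force: [-0.8, 1.1, 1.0]
gripper_width: 0.343
gripper_force: 30.0
```

play_rows --commands "0 0 0.4 0 0 0;0 0 0.9 0 0 0;0 0 0.9 0 0 0;0 0 0.8 0 0 0;0.33 0.47 0 0 0 0.073;0.67 0.93 0 0 0 0.146;0.67 0.93 0 0 0 0.146;0.67 0.93 0 0 0 0.146;0.67 0.93 0 0 0 0.146;0.67 0.93 0 0 0 0.146;0.67 0.93 0 0 0 0.146;0.67 0.93 0 0 0 0.146;0.67 0.93 0 0 0 0.146;0.67 0.93 0 0 0 0.146;0.67 0.93 0 0 0 0.146;0.67 0.93 0 0 0 0.146;0.67 0.93 0 0 0 0.146;0.67 0.93 0 0 0 0.146;0.67 0.93 0 0 0 0.146;0.4 0.53 0 0 0 0.073"

```text
time_s: 33.7
tcp_pos: [0.6739, 0.1264, 0.0715]
ee_rot: [[0.97, 0.244, -0.001], [0.244, -0.97, -0.0], [-0.001, -0.0, -1.0]]
wrist_force: [-1.3, -1.0, -1.9]
gripper_width: 0.341
gripper_force: 30.0
```

play_rows --commands "0 0 -0.5 0 0 0;0 0 -0.5 0 0 0;0 0 0 0 0 0;0 0 0 0 0 0"

```text
time_s: 34.1
tcp_pos: [0.672, 0.123, 0.0416]
ee_rot: [[0.971, 0.241, -0.003], [0.241, -0.971, -0.001], [-0.003, 0.001, -1.0]]
wrist_force: [0.2, -1.0, -1.1]
gripper_width: 0.343
gripper_force: 30.0
```

Run:
```python
from h import *
i,s,p,d,W=look('w15'); print(s['gripper_width']*87,s['gripper_force'])
```

```text
tcp [0.672  0.123  0.0416] head 13.94 z [-0.0026 -0.0013 -1.    ]
29.875408353569533 29.999373257160187
```

View pics/w15.png

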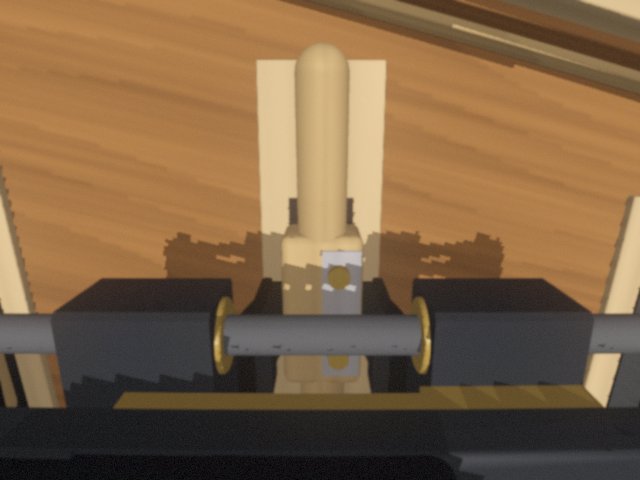

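Spokeshave is centred over its board (column 322) and aligned.

play_rows --commands "0.03 0.03 -0.6 0 0 0;0 0 -0.6 0 0 0;0 0 -0.3 0 0 0;0 0 -0.15 0 0 0;0 0 -0.1 0 0 0;0 0 0 0 0 0;0 0 0 0 0 0"

```text
time_s: 34.85
tcp_pos: [0.6747, 0.1254, -0.0089]
ee_rot: [[0.97, 0.242, 0.001], [0.242, -0.97, 0.0], [0.002, -0.0, -1.0]]
wrist_force: [-0.7, 0.5, -1.7]
gripper_width: 0.338
gripper_force: 30.0
```

play_rows --commands "0 0 0 0 0 0;0 0 0 0 0 0;0 0 0 0 0 0;0 0 0 0 0 0;0 0 0 0 0 0;0 0 0 0 0 0;0 0 0.3 0 0 0;0 0 0.9 0 0 0;0 0 1 0 0 0;0 0 1 0 0 0;0 0 1 0 0 0;0 0 1 0 0 0;0 0 0.5 0 0 0;0 0 0 0 0 0;0 0 0 0 0 0;0 0 0 0 0 0" --grip 60

```text
time_s: 36.45
tcp_pos: [0.6731, 0.125, 0.1596]
ee_rot: [[0.97, 0.242, -0.003], [0.242, -0.97, -0.001], [-0.003, 0.0, -1.0]]
wrist_force: [-0.3, -0.5, -0.6]
gripper_width: 0.691
gripper_force: 0.0
```

Run:
```python
from h import *
i,s,p,d,W=look('w16'); tools(W,d,.02,.045)
for n in ('side',):
    i=cams.camera_info(n); p,d=cams.capture(n); W=cloud(i,d); cv2.imwrite('pics/end.png',p); tools(W,d,.0165,.07,150)
```

```text
tcp [0.6731 0.125  0.1596] head 13.98 z [-2.9e-03 -8.0e-04 -1.0e+00]
[ 247    0  393  132 8553] (array([804.2,  60. ]), 299.5, 21.4, 90.0) z [21.3 31.7 44.5]
[ 302   86   40  229 6574] (array([681.6, 127.3]), 172.0, 29.8, 13.4) z [28.6 30.9 37. ]
[ 544  200   79   78 4031] (array([703.8, -77.5]), 64.9, 46.3, 10.1) z [26.3 35.8 37.8]
[  51  214   43   64 1944] (array([601.9, 310.9]), 52.3, 26.3, 17.4) z [22.9 30.5 32.4]
[ 481    0  159   42 1689] (array([2441.5,  373.2]), 834.6, 51.3, 90.0) z [21.2 41.1 66.9]
[ 101   25  158   39 2077] (array([ 867.6, 1227.4]), 661.7, 228.8, -29.8) z [21.9 43.4 66.9]
[  0  43  44  27 615] (array([ 379.7, 1676.6]), 194.5, 33.7, -0.1) z [23.  44.1 67.2]
[ 552   45   72   36 1239] (array([1.8983e+03, 1.4000e+00]), 255.8, 88.1, -88.8) z [23.4 50.9 67.6]
[ 256   70   79   45 1081] (array([922. , 603.1]), 393.0, 37.4, 89.8) z [21.7 42.4 51.7]
[242 102  21  20 305] (array([706.7, 564.1]), 60.4, 37.6, -41.4) z [22.  44.7 67.8]
[ 330  103  310  154 9787] (array([763.4, -65.8]), 926.2, 360.4, 89.7) z [22.5 48.1 67.9]
[  93  104  109   62 2432] (array([420.7, 69
[... 213 characters left out ...]
93 193  39  41 913] (array([664.6, -84.9]), 146.4, 45.6, 9.3) z [24.2 35.9 54.7]
[121 228  45  11 223] (array([182.3, 310.1]), 98.3, 28.4, -36.2) z [16.9 18.4 20.7]
[487 263  33  33 446] (array([ 627.6, -346.9]), 102.3, 40.9, 12.5) z [18.8 24.9 27.7]
[ 583  277   57  140 2900] (array([ 603.3, -588.2]), 292.6, 100.7, 27.6) z [32.1 53.1 63.8]
[  93  337   91   64 2268] (array([ -7.1, -24.3]), 153.5, 99.9, -14.3) z [18.7 38.1 66.1]
[ 502  343   48   82 2345] (array([ 440. , -499.3]), 152.6, 50.6, 17.1) z [23.2 25.1 27.2]
[ 613  390   27   90 1468] (array([ 473.6, -659.1]), 169.8, 37.7, 18.8) z [22.9 39.8 60.3]
[376 407  48  59 807] (array([ 215.8, -402.3]), 101.4, 22.5, 74.0) z [17.2 18.8 21. ]
```

View pics/end.png

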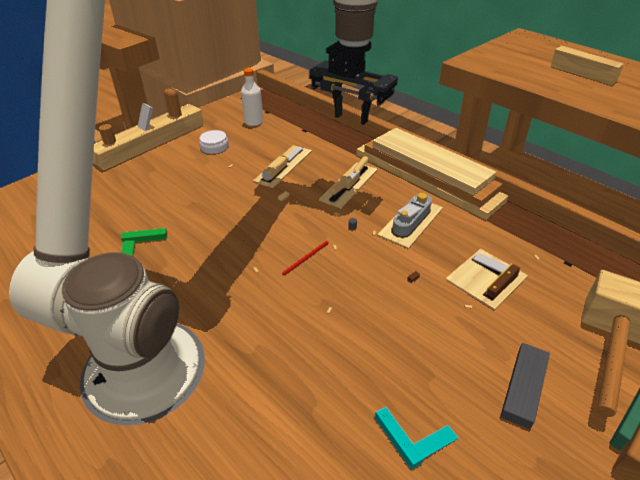

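All four tools lie on their own boards: chisel (280,162), shave (350,182), plane (411,212), square (497,277). The arm is clear of them.

```bash
python3 -c "
from station import r
print(r.finish_job())"
```

```text
the job is handed in; nothing more can be done
None
```

I laid all four tools flat on their own boards, each measured within about 2 mm of its mark, let go of everything and handed the job in after about 37 s of robot time; the hand-in returned no verdict.

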